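Fit the tray insert in the tin rack and stack the tins in it

TASK

Get the tin rack ready and stock it: hook the rear edge of the white tray insert under the lip at the back of the grey rack and let its front down until it lies flat and fully home. Then lay every tin you find in the low cardboard box into the tray as a neat pyramid, each lying front to back with the ends lined up: three in the bays of the floor first, then the rest saddled in the gaps of the row below (two gaps, then the one on top). Leave the mug, the little bottle, the yellow packet and the matchbox where they are.

Things in the scene. Friction and masses are not known exactly. Their poses are not given: they have to be found in the camera images.
- rack: low grey steel tin rack fixed to the table, 158 (x) by 213 (y) mm; origin mid underside, x to its back, y to its left. Floor top at z 4. Pocket: front curb (inner face x -75, top z 12), back wall (inner face x 75, top z 34), side walls (inner faces y +-102, top z 22; wire guards above them to z 95). A lip along the whole back wall overhangs the floor
- lip (a point): middle of the front lower edge of the rack's retaining lip (rack x 63, y 0, z 15). The lip is 3 mm thick and runs from x 63 to the back wall at x 75, its underside 11 mm above the floor; in front of x 63 its edge is turned up, out to x 58 and z 21
- tray: loose white tray insert, 146 (x) by 194 (y) mm, about 0.33 kg; origin mid underside, x to its rear edge. Floor top z 5. Front flange to grip: 8 mm thick, full width, x -73 to -65, top z 35. Side rims 3 mm thick, top z 15, x -65 to 54. Three bays for lying tins (along tray x) at y -54, 0, 54, each between two 5 mm high ridges 16.5 mm either side; 4 mm high cross ridges at x -40 and 34. Seated: aligned with the rack, origin at rack z 4
- tongue (a point): middle of the lower rear edge of the tray insert (tray x 73, y 0, z 0). The floor's last 19 mm is a plain 5 mm tongue that belongs under the rack's lip. It cannot go in from straight above: push it in with the front raised about 0.3 rad, then let the front down inside the curb. Seated play: 2 mm to front and back, 5 mm to each side
- seat1 (a point): where the middle of a tin comes to lie: bottom row, bay at tray y -54 (tray x -3, y -54, z 30 mm; moves with the tray)
- seat2 (a point): where the middle of a tin comes to lie: bottom row, bay at tray y 0 (tray x -3, y 0, z 30 mm; moves with the tray)
- seat3 (a point): where the middle of a tin comes to lie: bottom row, bay at tray y 54 (tray x -3, y 54, z 30 mm; moves with the tray)
- seat4 (a point): where the middle of a tin comes to lie: second row, in the gap between seat1 and seat2 (tray x -3, y -27, z 72.1 mm; moves with the tray)
- seat5 (a point): where the middle of a tin comes to lie: second row, in the gap between seat2 and seat3 (tray x -3, y 27, z 72.1 mm; moves with the tray)
- seat6 (a point): where the middle of a tin comes to lie: top, in the gap between the two tins of the second row (tray x -3, y 0, z 114.2 mm; moves with the tray)
- tin1: a small food tin, a plain cylinder 50 mm across and 60 mm long, about 150 g (may vary), lying on its side; origin at its middle, its x axis along the tin (either way round), its flat ends 30 mm out along x. All the tins are alike
- tin2: a small food tin, a plain cylinder 50 mm across and 60 mm long, about 150 g (may vary), lying on its side; origin at its middle, its x axis along the tin (either way round), its flat ends 30 mm out along x. All the tins are alike
- tin3: a small food tin, a plain cylinder 50 mm across and 60 mm long, about 150 g (may vary), lying on its side; origin at its middle, its x axis along the tin (either way round), its flat ends 30 mm out along x. All the tins are alike
- tin4: a small food tin, a plain cylinder 50 mm across and 60 mm long, about 150 g (may vary), lying on its side; origin at its middle, its x axis along the tin (either way round), its flat ends 30 mm out along x. All the tins are alike
- tin5: a small food tin, a plain cylinder 50 mm across and 60 mm long, about 150 g (may vary), lying on its side; origin at its middle, its x axis along the tin (either way round), its flat ends 30 mm out along x. All the tins are alike
- tin6: a small food tin, a plain cylinder 50 mm across and 60 mm long, about 150 g (may vary), lying on its side; origin at its middle, its x axis along the tin (either way round), its flat ends 30 mm out along x. All the tins are alike
- crate: the low open cardboard box in which the tins lie at the start, fixed to the table, 298 (x) by 268 (y) mm, walls 4 mm thick and 25 mm high; origin mid underside. The tins lie on the table level inside it
- matches: bystander: matchbox, green, 55 by 35 mm, 16 mm high, origin under its middle
- spice: bystander: small amber bottle, 38 mm across, 90 mm high, origin under its middle
- carton: bystander: yellow packet 55 by 95 mm, 45 mm high, origin under its middle
- mug: bystander: white mug, 76 mm across, 85 mm high, origin under its middle
Mind the look-alikes: they are no part of the job. Leave any pink look-alike of the tin4 alone.

How it is judged:
By the outcome, as a careful person would: the job done as asked, in the order asked, and still so for the second after the job is handed in, with the robot touching nothing.
Of tin1, tin2, tin3, tin4, tin5, tin6 only 4 to 6 are there at a start; the rules pass over those that are not, and their reading is None.
At some moment in a run one of tin1, tin2, tin3, tin4, tin5, tin6 may be knocked a few centimetres aside while the robot is not near it.
It also fails if it takes over 210 s, if anything falls off the work surface, if the arm or the gripper's body presses on something with over 40 N, if the wrist force passes 120 N, or if a joint passes its speed limit or range.

ROBOT

A 7-joint arm with a two-finger parallel gripper is mounted at the origin on the work surface. World frame = base frame: x ahead of the robot, y to its left, z up, the work surface at z = 0. Lengths are in mm, angles in rad, forces in N, time in s.
With the tool pointing down it reaches from about 400 to 900 mm from the base axis. Payload 5.5 kg.
Tool frame: the origin (TCP) lies at the very end of the fingers, on their centre line; the grasp point (between the pads) lies 19 mm behind it; z points along the fingers, y is the line along which they close (so a half turn about z gives the same grasp; the last joint's range is limited). The gripper opens to 85 mm and grips with 20 to 120 N. Pads are 22 mm wide; open, the fingers measure 114 mm over their backs; the gripper's body (76 mm by 85 mm) begins 54 mm behind the grasp point. The pads swing forward as they close: fully open they stand 13 mm farther back than shut.
Start: joints at [-1.026, 0.501, -0.427, 1.55, 0.221, 1.138, -0.21], TCP at [180.717, 624.373, 231.31] pointing down, gripper open.
Joint ranges: [-2.88, 2.88], [-0.31, 2.03], [-1.54, 1.56], [0.2, 2.42], [-1.41, 4.55], [0.19, 2.02], [-2.57, 2.57]. Speed limits (rad/s): [2.57, 2.57, 3.14, 3.14, 3.14, 3.14, 3.14].

INTERFACE

Orientations are given as [roll, pitch, yaw] about the fixed x, y, z axes, in that order (R = Rz(yaw) Ry(pitch) Rx(roll)).
In Python, from cell import bot gives the robot as it stands. The module is installed in compiled form; this text tells all that it offers.
- The arm moves only by the shell command python3 -m inch 'ROWS' [FORCE]. ROWS is JSON, a list of rows, each a list of 5 numbers: the closure, from 0 (fully open) to 1 (shut), then the shift along the world's x, y, z in cm, then the turn about the world's z in rad. A call has 1 to 12 rows; each row is the pose to reach, as a shift and turn from the pose commanded when the call began; what a row does not reach only later rows make up. A row lasts 1/10 s, in which the tool goes at most 50 mm and 8.59 degrees, less where a joint would pass 70% of its speed; a pose out of reach is approached as far as the arm can. A call with a gripper value outside its range is refused whole. The fingers move at their own pace and stop on an object; FORCE is the grip in N (left out, the last holds). Time passes only in rows, so rows that repeat a pose let the fingers close. It gives the time, the measured TCP pose, the force, the opening and the grip force at its end, in the units of the state.
- bot.state(): the state, without advancing time (a new reading comes with each control period).
- bot.grab_frame(name): name is "scene" or "top" or "wrist"; returns a dict with "pixels" (480x640x3 uint8, red, green, blue), "K" (3x3 intrinsics, pixels), "T" (4x4, takes a point from camera to world coordinates). Camera axes: x right, y down, z forward; pixel columns grow to the right and rows downward; lengths in mm; the calibration is good to about 2 mm. A picture is of the moment at which its call begins. There is no depth.
- bot.hand_in(): hands the job in; it is judged then, once.
The state is a dict: "clock": time; "qpos": joint angles; "joint_vel": joint speeds; "effort": joint torques, N m; "eef_pos": TCP position; "tcp_rot": TCP orientation; "force": force on the tool from outside, world axes, zero at the start; "ft_torque": the same for the moment, N m; "grip_width": finger opening in mm; "grasp_force": force on a finger pad.
Only numpy, scipy, OpenCV 4.12 (cv2) and the standard library are available. Lean on these libraries where they do the work, as an engineer would, in place of code of your own. Each camera call takes 0.05 s, during which the arm holds its last target. There are 200 camera calls.

## Working session

There is one attempt and no reset: what is moved stays moved. The work goes in short steps, Python scripts to look and compute and a shell command to move; the robot and the scene stay as the last step left them, time stands still between calls to the robot, and variables do not carry over. Pictures are saved under pics/ and viewed, at most 14 in all, crops included, and the job is handed in when it is done.

```bash
mkdir -p pics; cat > h.py <<'E'
import numpy as np,cv2
from cell import bot
def grab(n,f=None):
    r=bot.grab_frame(n); np.savez(f'{f or n}.npz',K=r['K'],T=r['T'],p=r['pixels'])
    cv2.imwrite(f'pics/{f or n}.png',np.ascontiguousarray(r['pixels'][:,:,::-1])); return r
def load(f):
    return np.load(f'{f}.npz')
def ray(r,uv):
    K,T=np.array(r['K']),np.array(r['T']); d=T[:3,:3]@np.linalg.solve(K,[uv[0],uv[1],1]); return T[:3,3],d
def onz(r,uv,z):
    c,d=ray(r,uv); return (c+d*(z-c[2])/d[2]).round(1)
def tri(l):
    A=np.zeros((3,3));b=np.zeros(3)
    for r,uv in l:
        c,d=ray(r,uv); d/=np.linalg.norm(d);P=np.eye(3)-np.outer(d,d);A+=P;b+=P@c
    return np.linalg.solve(A,b).round(1)
def proj(r,p):
    K,T=np.array(r['K']),np.array(r['T']); q=K@(T[:3,:3].T@(np.array(p)-T[:3,3])); return (q[:2]/q[2]).round(1)
def st():
    s=bot.state(); print({k:np.round(s[k],3).tolist() for k in ('clock','qpos','eef_pos','tcp_rot','force','grip_width','grasp_force')})
E
python3 - <<'E'
from h import *
for n in('top','scene','wrist'):
    r=grab(n); print(n,r['K'],np.round(r['T'],3))
st()
E
```

```text
top [[517.7405458    0.         314.97946245]
 [  0.         517.7405458  230.52814848]
 [  0.           0.           1.        ]] [[ 7.000000e-03 -9.910000e-01  1.340000e-01  4.432730e+02]
 [-1.000000e+00 -5.000000e-03  1.900000e-02  7.624100e+01]
 [-1.800000e-02 -1.350000e-01 -9.910000e-01  1.256396e+03]
 [ 0.000000e+00  0.000000e+00  0.000000e+00  1.000000e+00]]
scene [[489.95507596   0.         323.6267412 ]
 [  0.         489.95507596 231.17019287]
 [  0.           0.           1.        ]] [[-3.710000e-01  7.830000e-01 -4.990000e-01  1.136778e+03]
 [ 9.290000e-01  3.120000e-01 -2.000000e-01  2.992900e+02]
 [-1.000000e-03 -5.370000e-01 -8.430000e-01  9.905930e+02]
 [ 0.000000e+00  0.000000e+00  0.000000e+00  1.000000e+00]]
wrist [[414.45149564   0.         317.32417572]
 [  0.         414.45149564 230.93514914]
 [  0.           0.           1.        ]] [[ 2.78000e-01  9.08000e-01  3.14000e-01  1.00074e+02]
 [ 9.61000e-01 -2.62000e-01 -9.30000e-02  6.48174e+02]
 [-2.00000e-03  3.27000e-01 -9.45000e-01  3.73183e+02]
 [ 0.00000e+00  0.00000e+00  0.00000e+00  1.00000e+00]]
{'clock': 0.15, 'qpos': [-1.026, 0.502, -0.427, 1.551, 0.221, 1.138, -0.21], 'eef_pos': [180.621, 623.836, 230.491], 'tcp_rot': [-3.14, -0.0, 2.86], 'force': [-0.302, -0.195, 0.35], 'grip_width': 85.346, 'grasp_force': 0.0}
```

View pics/top.png

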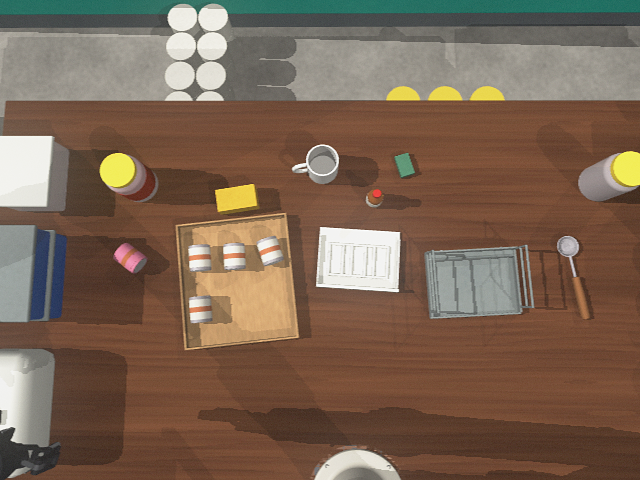

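View pics/scene.png

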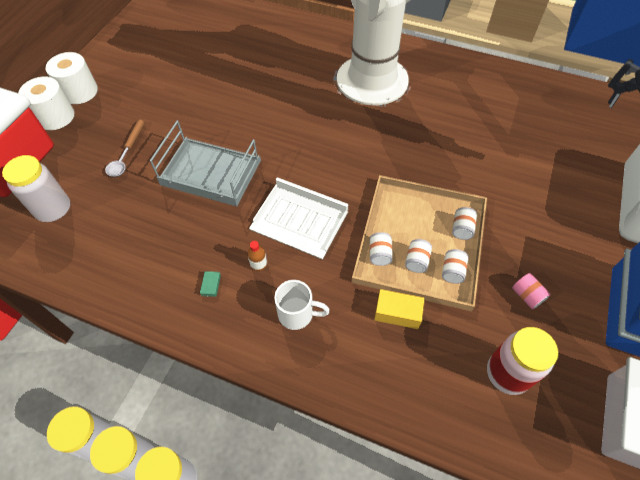

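Top view: the crate has four tins at (199,257), (233,256), (270,250) and (200,308). The pink look-alike at (130,258) lies outside the crate and stays untouched. The tray is near (360,260) and the rack near (475,282). I'll enlarge tray, rack and tins in one picture to confirm.

```bash
python3 - <<'E'
from h import *
t=cv2.imread('pics/top.png');s=cv2.imread('pics/scene.png')
f=lambda a,x,y,w,h:cv2.resize(a[y:y+h,x:x+w],(400,300),interpolation=cv2.INTER_CUBIC)
a=np.vstack([np.hstack([f(t,308,215,120,90),f(t,415,230,133,100)]),np.hstack([f(s,240,165,120,90),f(s,145,110,133,100)])])
cv2.imwrite('pics/c1.png',a)
E
```

```text
(no output)
```

View pics/c1.png

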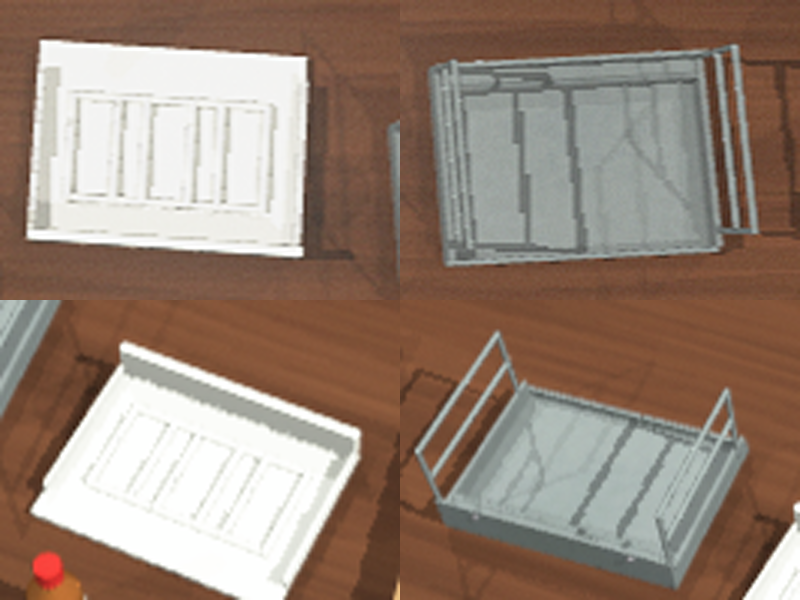

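The rack's lip and the tray's plain tongue both lie on the far side (+x). The flange is near the robot: top-image flange corners are at (316.4,286.4) and (398.9,290.6), and the rack front corners at (430,318) and (522,312).

```bash
python3 - <<'E'
from h import *
t=load('top');s=load('scene')
fl=tri([(t,(316.4,286.4)),(s,(348,204))]);fr=tri([(t,(398.9,290.6)),(s,(276.6,177.9))]);print('flange tri',fl,fr)
L=onz(t,(316.4,286.4),35);R=onz(t,(398.9,290.6),35);rl=onz(t,(320,227.3),5);rr=onz(t,(400.1,232.4),5)
print('tray z35',L,R,'rear',rl,rr)
d=(L-R);print('yaw',np.arctan2(-d[0],d[1]),'len',np.linalg.norm(d),np.linalg.norm((L+R-rl-rr)/2))
A=onz(t,(430,317.8),12);B=onz(t,(522,312.4),12);C=onz(t,(425,252.6),34)
d=A-B;print('rack',A,B,C,'yaw',np.arctan2(-d[0],d[1]),np.linalg.norm(d))
for uv in[(199,257),(233,256),(270,250),(200,308)]: print('tin',onz(t,uv,30))
E
```

```text
flange tri [476.5  96.5  31.4] [467.9 -96.6  32.2]
tray z35 [476.7  95.3  35. ] [468.3 -97.6  35. ] rear [621.1  88.    5. ] [ 609.6 -106.8    5. ]
yaw -0.04351838543664659 len 193.08280607034897 146.1991279043757
rack [ 405.5 -173.2   12. ] [ 419.8 -389.6   12. ] [ 557.9 -160.4   34. ] yaw 0.06598539538490646 216.8719668375791
tin [544.6 375.8  30. ]
tin [547.5 294.6  30. ]
tin [562.4 206.6  30. ]
tin [424.4 368.9  30. ]
```

```bash
python3 -m inch '[[0,29.6,-62.5,0,-1.34],[0,29.6,-62.5,0,-1.34],[0,29.6,-62.5,0,-1.34],[0,29.6,-62.5,0,-1.34],[0,29.6,-62.5,0,-1.34],[0,29.6,-62.5,0,-1.34],[0,29.6,-62.5,0,-1.34],[0,29.6,-62.5,0,-1.34],[0,29.6,-62.5,0,-1.34],[0,29.6,-62.5,0,-1.34],[0,29.6,-62.5,0,-1.34],[0,29.6,-62.5,0,-1.34]]' 60; python3 -c "
from h import *
st()"
```

```text
clock: 1.35
eef_pos: [437.9, 80.2, 231.5]
tcp_rot: [3.141, -0.0, 1.52]
force: [1.2, -0.3, -0.6]
grip_width: 85.7
grasp_force: 0.0
{'clock': 1.35, 'qpos': [-0.348, 0.099, 0.113, 2.055, -0.014, 0.987, -0.278], 'eef_pos': [437.925, 80.233, 231.513], 'tcp_rot': [3.141, -0.0, 1.52], 'force': [1.217, -0.322, -0.581], 'grip_width': 85.729, 'grasp_force': 0.0}
```

```bash
python3 -m inch '[[0,3.8,-8,0,0],[0,3.8,-8,0,0],[0,3.8,-8,-5,0],[0,3.8,-8,-5,0],[0,3.8,-8,-5,0]]'; python3 -c "
from h import *
grab('wrist','w1');st()"
```

```text
clock: 1.85
eef_pos: [474.3, 2.5, 180.8]
tcp_rot: [-3.138, 0.0, 1.52]
force: [0.0, 0.4, 0.8]
grip_width: 85.3
grasp_force: 0.0
{'clock': 1.9, 'qpos': [-0.228, 0.222, 0.187, 2.042, -0.053, 0.882, -0.061], 'eef_pos': [475.535, 2.852, 181.963], 'tcp_rot': [-3.141, -0.0, 1.521], 'force': [-0.113, -0.044, 0.463], 'grip_width': 85.359, 'grasp_force': 0.0}
```

View pics/w1.png

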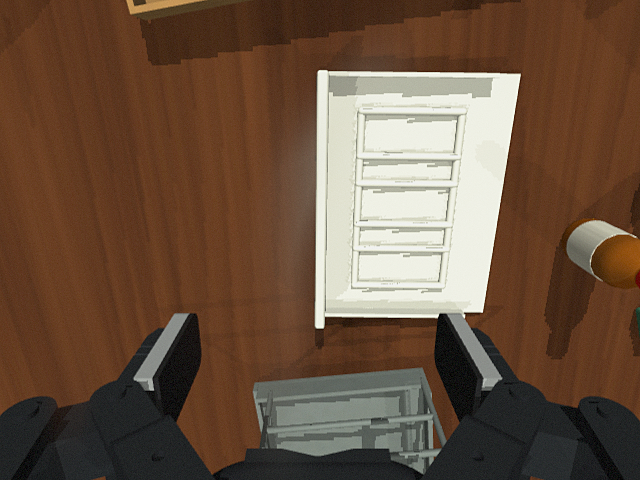

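Wrist view: the flange's top strip runs from (317,70) to (316,328), about 10 px wide. It lies between the fingers, and the tray's rear corners are at (520,73) and (484,313).

```bash
python3 - <<'E'
from h import *
w=load('w1');t=load('top')
a=onz(w,(317,70),35);b=onz(w,(316,328),35);c=onz(w,(520,73),5);d=onz(w,(484,313),5)
print(a,b,c,d); e=a-b;f=c-d;print(np.arctan2(-e[0],e[1]),np.linalg.norm(e),np.arctan2(-f[0],f[1]),(a+b)/2,(c+d)/2)
print(tri([(w,(317,70)),(t,(316.4,286.4))]),tri([(w,(316,328)),(t,(398.9,290.6))]))
E
```

```text
[478.9  98.1  35. ] [468.2 -94.5  35. ] [624.2  89.8   5. ] [ 614.2 -105.6    5. ]
-0.05549850524571678 192.89699323732341 -0.051132463584729636 [473.55   1.8   35.  ] [619.2  -7.9   5. ]
[477.8  96.7  34.1] [468.2 -98.4  28.8]
```

```bash
python3 -m inch '[[0,0.2,-0.2,-5,0],[0,0.2,-0.2,-10,0],[0,0.2,-0.2,-14,0],[0,0.2,-0.2,-17,0],[0,0.2,-0.2,-17,0],[1,0.2,-0.2,-17,0],[1,0.2,-0.2,-17,0],[1,0.2,-0.2,-17,0],[1,0.2,-0.2,-17,0],[1,0.2,-0.2,-17,0],[1,0.2,-0.2,-17,0],[1,0.2,-0.2,-17,0]]' 80
```

```text
clock: 3.1
eef_pos: [477.6, 0.2, 12.2]
tcp_rot: [3.141, -0.001, 1.519]
force: [-3.0, 0.2, 11.8]
grip_width: 6.2
grasp_force: 80.2
```

```bash
python3 -m inch '[[1,0,0,1,0],[1,0,0,3,0],[1,0,0,6,0],[1,0,0,9,0],[1,0,0,12,0],[1,0,0,12,0],[1,0,0,12,0]]'; python3 - <<'E'
from h import *
t=load('top');s=load('scene')
def ov(r,x0,y0,w,h,pose,S=4):
    im=cv2.resize(np.ascontiguousarray(r['p'][y0:y0+h,x0:x0+w,::-1]),None,fx=S,fy=S,interpolation=cv2.INTER_CUBIC)
    X,Y,a=pose
    def W(x,y,z): p=proj(r,(X+np.cos(a)*x-np.sin(a)*y,Y+np.sin(a)*x+np.cos(a)*y,z)); return tuple(int(round(v)) for v in ((p-[x0,y0]+.5)*S))
    for seg,c in [(((-75,-102,12),(-75,102,12)),(0,0,255)),(((75,-102,34),(75,102,34)),(0,255,0)),(((63,-102,15),(63,102,15)),(0,255,255)),(((-75,-102,22),(75,-102,22)),(255,0,0)),(((-75,102,22),(75,102,22)),(255,0,0)),(((-79,-106.5,0),(-79,106.5,0)),(255,0,255)),(((79,-106.5,0),(79,106.5,0)),(255,0,255)),(((-75,102,95),(75,102,95)),(255,255,0)),(((-75,-102,95),(75,-102,95)),(255,255,0))]:
        cv2.line(im,W(*seg[0]),W(*seg[1]),c,1)
    return im
p=(491.4,-276.2,.066)
a=ov(t,413,230,135,100,p,3); a=ov(t,413,235,133,95,p,6);b=ov(s,145,110,133,95,p,3)
a=cv2.resize(a,(798,570));cv2.imwrite('pics/o1.png',cv2.resize(np.vstack([ov(t,413,235,133,95,p,6)[:,:],ov(s,145,110,133,100,p,6)]),None,fx=.5,fy=.5,interpolation=cv2.INTER_AREA))
E
```

```text
clock: 3.8
eef_pos: [477.3, 0.2, 131.6]
tcp_rot: [3.141, -0.0, 1.52]
force: [0.2, 0.9, -5.2]
grip_width: 6.3
grasp_force: 78.4
```

View pics/o1.png

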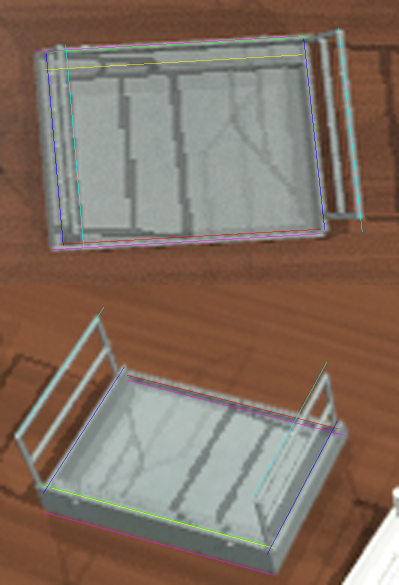

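```bash
python3 -m inch '[[1,-1.5,-5,0,0.02],[1,-3,-10,0,0.04],[1,-4.5,-15,0,0.06],[1,-6,-20,0,0.08],[1,-7.3,-25,0,0.1],[1,-7.8,-28.2,0,0.118],[1,-7.8,-28.2,0,0.118],[1,-7.8,-28.2,0,0.118]]'; python3 - <<'E'
from h import *
t=grab('top','t2');s=grab('scene','s2')
a=np.array(t['pixels'])[215:325,400:550,::-1];b=np.array(s['pixels'])[90:210,130:290,::-1]
cv2.imwrite('pics/c2.png',np.vstack([cv2.resize(a,(400,293),interpolation=cv2.INTER_CUBIC),cv2.resize(b,(400,300),interpolation=cv2.INTER_CUBIC)]))
st()
E
```

```text
clock: 4.6
eef_pos: [397.3, -282.4, 129.5]
tcp_rot: [-3.138, -0.002, 1.634]
force: [0.3, 0.8, -5.3]
grip_width: 6.3
grasp_force: 78.5
{'clock': 4.7, 'qpos': [0.301, 0.33, 0.301, 2.057, -0.138, 0.776, 0.754], 'eef_pos': [398.672, -280.193, 129.858], 'tcp_rot': [-3.139, -0.002, 1.639], 'force': [0.703, 0.045, -4.345], 'grip_width': 6.393, 'grasp_force': 78.478}
```

View pics/c2.png

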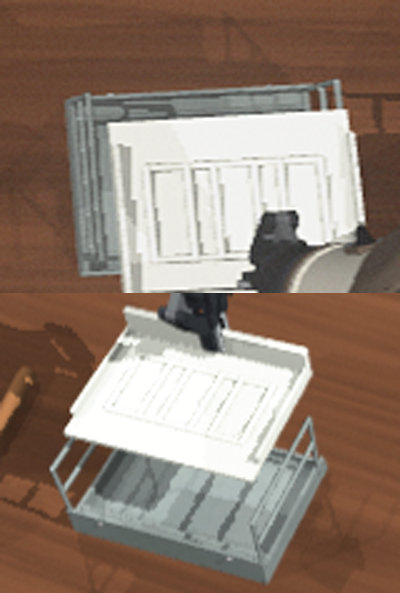

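The tray is held level above the rack, with its rear corners in the top image at (440.5,261.9) and (530.1,256.6). I'll check its lateral position against the rack.

```bash
python3 - <<'E'
from h import *
t=load('t2');s=load('s2')
# scene crop: scale 2.5, origin 130,90 ; crop y offset 293
L=(130+252/2.5,90+(477-293)/2.5);R=(130+72/2.5,90+(412-293)/2.5)
a=tri([(t,(440.5,261.9)),(s,L)]);b=tri([(t,(530.1,256.6)),(s,R)]);print(a,b)
for z in(110,120):
  A=onz(t,(440.5,261.9),z);B=onz(t,(530.1,256.6),z);d=A-B
  m=(A+B)/2-[491.4,-276.2,0]; c,q=np.cos(.066),np.sin(.066)
  print(np.linalg.norm(d),np.arctan2(-d[0],d[1]),'rack xy',c*m[0]+q*m[1],-q*m[0]+c*m[1])
E
```

```text
[ 529.3 -176.4  119.1] [ 538.7 -359.2  143.6]
197.22233646319066 0.06545514187380327 rack xy 45.24552247709307 -4.594039156870529
195.61922195939744 0.06548002492346457 rack xy 44.6018245979174 -1.444729226053187
```

```bash
python3 -m inch '[[1,0,0,-2,0],[1,0,0,-4,0],[1,0,0,-6,0],[1,0,0,-7.5,0],[1,0,0,-9,0],[1,0,0,-9.8,0],[1,0,0,-9.8,0],[1,0,0,-9.8,0],[1,0,0,-9.8,0]]'; python3 - <<'E'
from h import *
w=grab('wrist','w2');t=grab('top','t3');s=grab('scene','s3')
a=np.array(t['pixels'])[225:335,400:550,::-1];b=np.array(s['pixels'])[90:210,130:290,::-1]
im=np.vstack([cv2.resize(a,(400,293),interpolation=cv2.INTER_CUBIC),cv2.resize(b,(400,300),interpolation=cv2.INTER_CUBIC)])
cv2.imwrite('pics/c3.png',np.hstack([im,cv2.resize(np.array(w['pixels'])[:,:,::-1],(400,593))]))
E
```

```text
clock: 5.6
eef_pos: [400.3, -282.0, 34.0]
tcp_rot: [3.14, 0.001, 1.638]
force: [-0.6, 0.5, -3.7]
grip_width: 6.3
grasp_force: 78.6
```

View pics/c3.png

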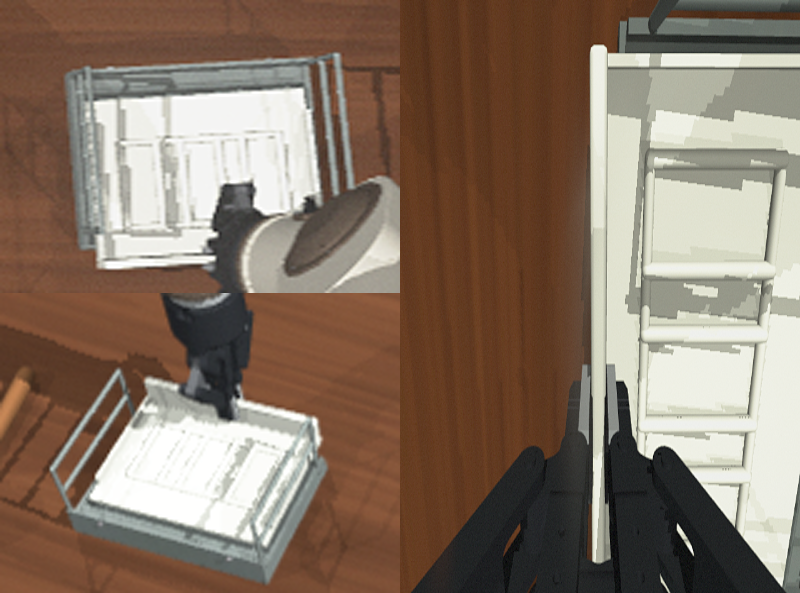

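The tray sits between the side walls, its rear edge inside the pocket in front of the lip. I'll set it on the curb and release, so the rear drops to the rack floor and gives the tilt.

```bash
python3 -m inch '[[1,0,0,-0.5,0],[1,0,0,-0.9,0],[1,0,0,-0.9,0],[0.75,0,0,-0.9,0],[0.75,0,0,-0.9,0],[0.75,0,0,-0.9,0],[0.75,0,0,-0.9,0]]' 20; python3 - <<'E'
from h import *
w=grab('wrist','w2');t=grab('top','t3');s=grab('scene','s3')
a=np.array(t['pixels'])[225:335,400:550,::-1];b=np.array(s['pixels'])[90:210,130:290,::-1]
im=np.vstack([cv2.resize(a,(400,293),interpolation=cv2.INTER_CUBIC),cv2.resize(b,(400,300),interpolation=cv2.INTER_CUBIC)])
cv2.imwrite('pics/c4.png',np.hstack([im,cv2.resize(np.array(w['pixels'])[:,:,::-1],(400,593))]))
E
```

```text
clock: 6.45
eef_pos: [399.7, -282.0, 24.4]
tcp_rot: [3.141, 0.0, 1.638]
force: [-0.6, 0.2, 0.0]
grip_width: 21.2
grasp_force: 0.0
```

View pics/c4.png

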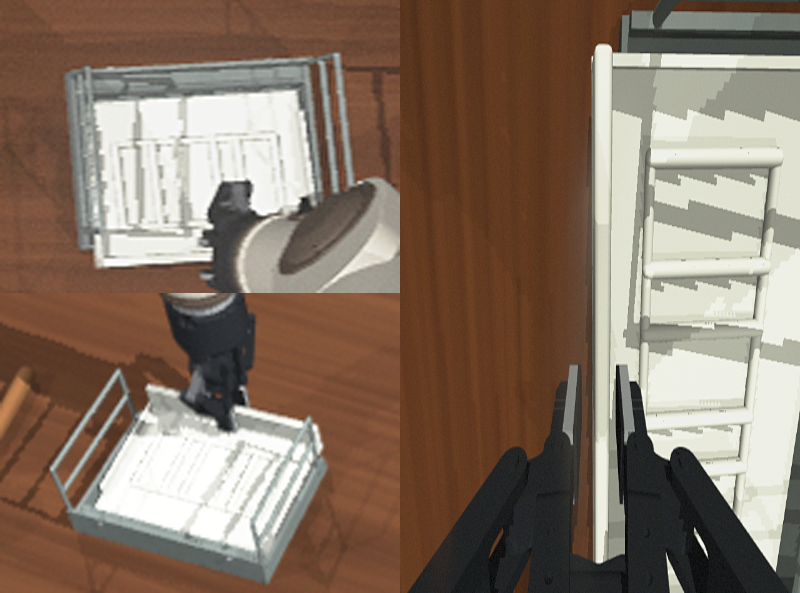

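```bash
python3 -m inch '[[0.75,0.5,0.03,0,0],[0.75,1,0.07,0,0],[0.75,1.5,0.1,0,0],[0.75,2,0.13,0,0],[0.75,2.4,0.16,0,0],[0.75,2.7,0.18,0,0],[0.75,2.8,0.19,0,0],[0.75,2.8,0.19,0,0]]'; python3 - <<'E'
from h import *
w=grab('wrist','w3')
a=np.array(w['pixels'])[:,:,::-1]
cv2.imwrite('pics/c5.png',a)
E
```

```text
clock: 7.4
eef_pos: [428.0, -280.0, 24.4]
tcp_rot: [3.141, 0.0, 1.638]
force: [-1.0, 0.4, -0.2]
grip_width: 21.2
grasp_force: 0.2
```

View pics/c5.png

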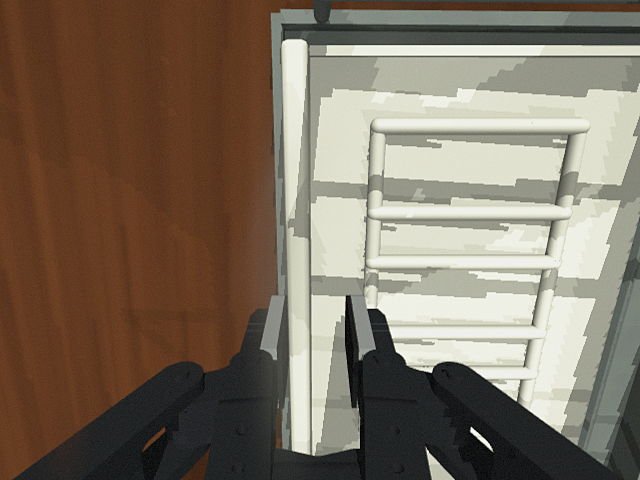

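The flange now lies inside the curb line, at about (295,40) to (300,450) with the curb at u≈280. I'll push a bit more, then back off, close the fingers over the flange top and check it's down.

```bash
python3 -m inch '[[0.75,0.1,0,0,0],[0.75,0.2,0.01,0,0],[0.75,0.3,0.02,0,0],[0.75,0.3,0.02,0,0]]'; python3 -m inch '[[0.75,-0.5,0,0,0],[0.75,-0.5,0,3,0],[0.75,-0.4,0,7,0],[0.75,-0.4,0,7,0]]';  python3 - <<'E'
from h import *
w=grab('wrist','w4');t=grab('top','t4');s=grab('scene','s4')
a=np.array(t['pixels'])[235:325,415:535,::-1];b=np.array(s['pixels'])[110:210,140:273,::-1]
im=np.vstack([cv2.resize(a,(400,300),interpolation=cv2.INTER_CUBIC),cv2.resize(b,(400,300),interpolation=cv2.INTER_CUBIC)])
cv2.imwrite('pics/c6.png',np.hstack([im,cv2.resize(np.array(w['pixels'])[:,:,::-1],(400,600))]))
E
```

```text
clock: 7.85
eef_pos: [428.9, -280.0, 24.3]
tcp_rot: [-3.139, -0.001, 1.637]
force: [-6.2, 0.2, 3.4]
grip_width: 21.4
grasp_force: 2.7
clock: 8.25
eef_pos: [430.5, -282.1, 99.0]
tcp_rot: [3.133, 0.005, 1.638]
force: [0.1, -0.5, 0.7]
grip_width: 21.4
grasp_force: 0.0
```

View pics/c6.png

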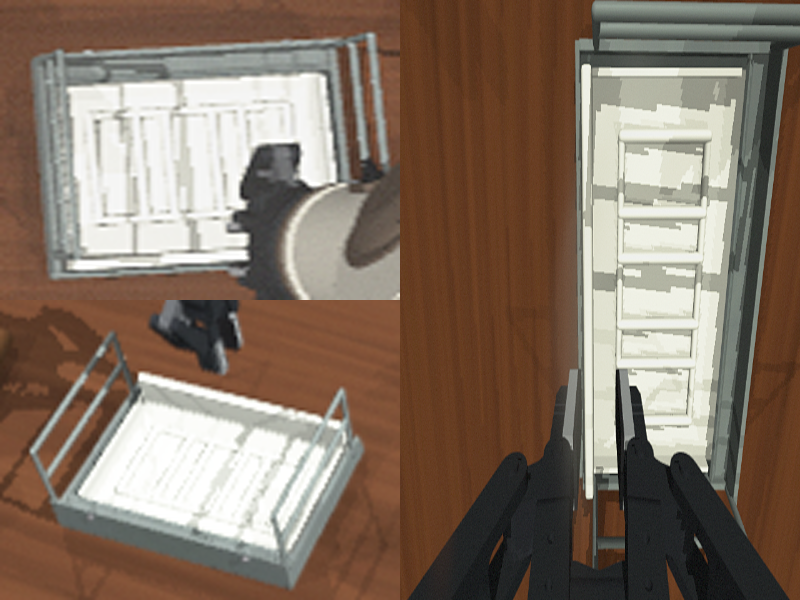

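```bash
python3 - <<'E'
from h import *
w=load('w4');t=load('t4')
a=onz(w,(299,53),39);b=onz(w,(301,398),39);print(a,b,(a+b)/2,np.linalg.norm(a-b),np.arctan2(-(a-b)[0],(a-b)[1]))
st()
E
```

```text
[ 416.6 -183.4   39. ] [ 427.8 -374.5   39. ] [ 422.2  -278.95   39.  ] 191.4279237728916 0.05854109220581706
{'clock': 8.4, 'qpos': [0.29, 0.422, 0.287, 2.028, -0.179, 0.714, 0.756], 'eef_pos': [427.076, -279.603, 94.517], 'tcp_rot': [3.14, 0.0, 1.638], 'force': [-0.044, -0.29, 0.252], 'grip_width': 20.908, 'grasp_force': 0.0}
```

```bash
python3 -m inch '[[1,-0.4,0,0,0],[1,-0.4,0,-2,0],[1,-0.4,0,-4,0],[1,-0.4,0,-5,0],[1,-0.4,0,-5.4,0],[1,-0.4,0,-5.6,0],[1,-0.4,0,-5.7,0],[1,-0.4,0,-5.7,0]]'
```

```text
clock: 9.2
eef_pos: [420.8, -278.9, 39.0]
tcp_rot: [-3.139, -0.003, 1.637]
force: [-9.1, 6.7, 25.1]
grip_width: -0.1
grasp_force: 12.6
```

Contact came at z≈39, exactly the flange top of a seated tray, so it's home. Next I'll lift and go to look over the crate.

```bash
python3 -m inch '[[0,0,0,5,0],[0,0,0,10,0],[0,0.5,4.5,14,-0.02],[0,1,9,17,-0.067],[0,1.7,14,19,-0.067],[0,2.3,19,20,-0.067],[0,3,24,20,-0.067],[0,3.6,29,20,-0.067],[0,4.3,34,20,-0.067],[0,5,39,20,-0.067],[0,5.6,44,20,-0.067],[0,6.3,49,20,-0.067]]' 40;python3 -m inch '[[0,0.7,5,0,0],[0,1.4,8,0,0],[0,1.4,8,0,0],[0,1.4,8,0,0]]'; python3 - <<'E'
from h import *
grab('wrist','w5');st()
E
```

```text
clock: 10.4
eef_pos: [482.5, 190.4, 237.7]
tcp_rot: [3.141, -0.0, 1.57]
force: [0.8, -0.2, 0.2]
grip_width: 85.2
grasp_force: 0.0
clock: 10.8
eef_pos: [496.3, 268.8, 236.9]
tcp_rot: [-3.141, 0.001, 1.572]
force: [-0.3, -0.2, 0.1]
grip_width: 85.7
grasp_force: 0.0
{'clock': 10.85, 'qpos': [-0.523, 0.31, -0.023, 1.776, 0.009, 1.057, -0.55], 'eef_pos': [496.506, 267.427, 236.956], 'tcp_rot': [-3.141, 0.001, 1.57], 'force': [-0.261, 0.133, -0.039], 'grip_width': 85.542, 'grasp_force': 0.0}
```

View pics/w5.png

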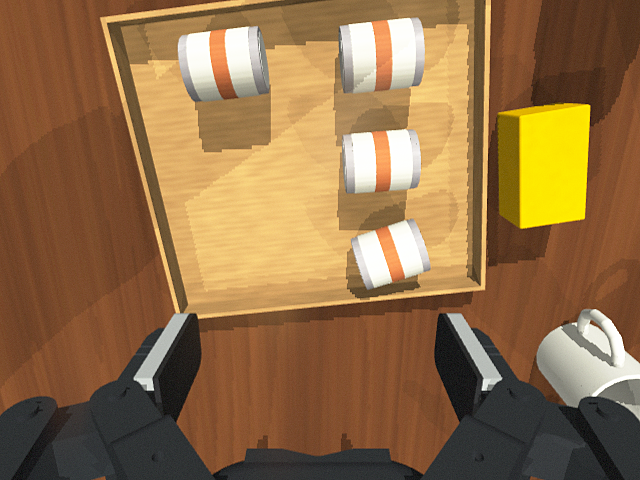

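Wrist view shows four tins with band centres at about A(223,64), B(383,54), C(381,161) and D(392,252). D is turned by about 0.27 rad, the others are almost aligned with x.

```bash
cat >> h.py <<'E'
def band(r,roi,z=25):
    """tin centre and yaw from white/orange silhouette inside roi x0,y0,x1,y1"""
    x0,y0,x1,y1=roi; p=np.array(r['p'])[y0:y1,x0:x1].astype(int); R,G,B=p[...,0],p[...,1],p[...,2]
    m=((R-B>110)&(R-G>60)&(R>150)).astype(np.uint8)
    n,l,s,c=cv2.connectedComponentsWithStats(m); k=1+np.argmax(s[1:,4])
    y,x=np.where(l==k); (cx,cy),(w,h),a=cv2.minAreaRect(np.c_[x,y].astype(np.float32))
    return (cx+x0,cy+y0),s[k,4],(w,h,a)
E
python3 - <<'E'
from h import *
w=load('w5');t=load('top')
T={'A':((185,33),(259,26),(190,101),(265,95)),'B':((345,23),(417,17),(343,93),(417,88)),'C':((347,134),(413,129),(348,193),(416,187)),'D':((354,236),(410,220),(368,289),(428,269))}
roi={'A':(175,20,275,105),'B':(335,10,430,97),'C':(338,122,425,198),'D':(345,215,435,295)}
top={'A':(200,308),'B':(199,257),'C':(233,256),'D':(270,250)}
for k,v in T.items():
    P=[onz(w,q,25) for q in v]; y=[np.arctan2(*(P[i+1]-P[i])[[1,0]]) for i in(0,2)]
    c,n,_=band(w,roi[k]); mid=np.mean(v,axis=0)
    print(k,c,n,'pos',onz(w,c,25),onz(w,mid,25),'yaw',np.round(y,3),'top',onz(t,top[k],25),tri([(w,c),(t,top[k])]))
E
```

```text
A (218.891845703125, 56.696876525878906) 830 pos [418.7 376.6  25. ] [422.9 371.5  25. ] yaw [0.086 0.076] top [424.4 370.1  25. ] [421.6 373.4  25.3]
B (382.38965606689453, 50.675865173339844) 935 pos [547.7 381.2  25. ] [546.4 377.9  25. ] yaw [0.076 0.065] top [545.1 377.   25. ] [548.2 381.8   8.7]
C (381.915771484375, 160.0497703552246) 835 pos [551.8 295.2  25. ] [551.1 294.6  25. ] yaw [0.076 0.093] top [547.9 295.5  25. ] [549.5 295.3  28. ]
D (390.25, 253.75) 717 pos [564.  208.8  25. ] [563.8 209.   25. ] yaw [0.3   0.362] top [562.9 207.1  25. ] [563.8 207.5  22.2]
```

```bash
python3 -m inch '[[0,5.4,2.8,-3,0.08],[0,5.4,2.8,-8,0.08],[0,5.4,2.8,-13,0.08],[0,5.4,2.8,-17,0.08],[0,5.4,2.8,-20,0.08],[0,5.4,2.8,-22.9,0.08],[0,5.4,2.8,-22.9,0.08],[1,5.4,2.8,-22.9,0.08],[1,5.4,2.8,-22.9,0.08],[1,5.4,2.8,-22.9,0.08],[1,5.4,2.8,-22.9,0.08],[1,5.4,2.8,-22.9,0.08]]' 40
```

```text
clock: 12.05
eef_pos: [552.3, 297.2, 10.6]
tcp_rot: [3.138, -0.001, 1.651]
force: [-0.9, -1.0, 7.3]
grip_width: 59.5
grasp_force: 44.4
```

```bash
python3 - <<'E'
from h import *
w=load('w4')
P=np.array([onz(w,(416,v*.8),14) for v in(135,213,257,325,362,420)]);print(P)
X,Y,a=491.1,-274.7,.062
d=P[:,:2]-[X,Y];print(np.c_[d@[np.cos(a),np.sin(a)],d@[-np.sin(a),np.cos(a)]].round(1).tolist())
# cross ridges near row 257 : left u crop 618, right 706
for u in(619,707): p=onz(w,((u-400)*1.6,257*.8),13);d=p[:2]-[X,Y];print(d@[np.cos(a),np.sin(a)])
E
python3 -m inch '[[1,0,0,2,0],[1,0,0,6,0],[1,0,0,11,0],[1,0,0,16,0],[1,0,0,16,0]]'
```

```text
[[ 478.7 -204.3   14. ]
 [ 483.6 -237.2   14. ]
 [ 486.5 -257.3   14. ]
 [ 491.4 -290.8   14. ]
 [ 494.3 -310.4   14. ]
 [ 499.1 -343.3   14. ]]
[[-8.0, 71.0], [-5.2, 37.9], [-3.5, 17.7], [-0.7, -16.1], [1.0, -35.8], [3.7, -69.0]]
-40.90867778509874
40.05826784428746
clock: 12.55
eef_pos: [555.6, 299.6, 177.5]
tcp_rot: [3.128, -0.007, 1.651]
force: [1.1, 1.3, -1.2]
grip_width: 59.5
grasp_force: 44.0
```

```bash
python3 -m inch '[[1,-0.5,-5,0,0],[1,-1,-10,0,0],[1,-1.5,-15,0,0],[1,-2,-20,0,0],[1,-2.5,-25,0,0],[1,-3,-30,0,-0.018],[1,-3.5,-35,0,-0.018],[1,-4,-40,0,-0.018],[1,-4.5,-45,0,-0.018],[1,-5,-50,0,-0.018],[1,-5.5,-54,0,-0.018],[1,-5.8,-58,0,-0.018]]';python3 -m inch '[[1,-0.3,-3.5,0,0],[1,-0.3,-4.5,0,0],[1,-0.3,-4.5,0,0],[1,-0.3,-4.5,0,0],[1,-0.3,-4.5,0,0]]'; python3 - <<'E'
from h import *
w=grab('wrist','w6');grab('top','t6');grab('scene','s6');st()
E
```

```text
clock: 13.75
eef_pos: [491.6, -285.7, 168.5]
tcp_rot: [3.141, 0.0, 1.632]
force: [0.7, -0.6, -1.8]
grip_width: 59.8
grasp_force: 43.9
clock: 14.25
eef_pos: [490.3, -325.8, 168.1]
tcp_rot: [3.142, -0.002, 1.636]
force: [0.2, -0.3, -2.4]
grip_width: 59.8
grasp_force: 43.9
{'clock': 14.4, 'qpos': [0.397, 0.431, 0.187, 1.784, -0.098, 0.936, 0.689], 'eef_pos': [490.227, -326.719, 168.359], 'tcp_rot': [3.141, -0.001, 1.635], 'force': [-0.052, 0.378, -1.304], 'grip_width': 59.485, 'grasp_force': 43.934}
```

View pics/w6.png

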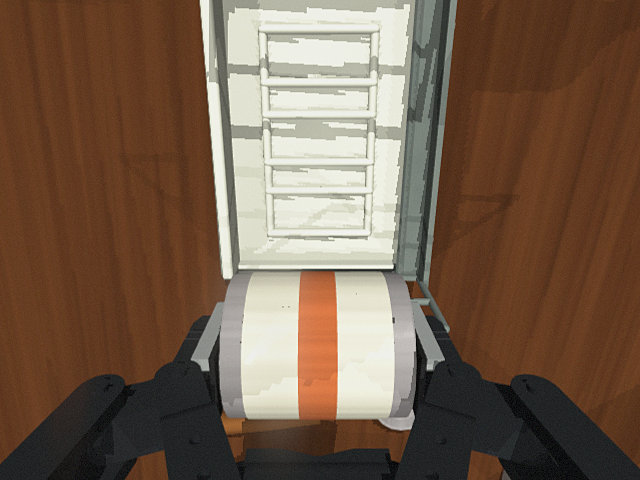

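```bash
python3 - <<'E'
from h import *
w=load('w6');X,Y,a=491.1,-273.8,.062
f=lambda p:(np.array([[np.cos(a),np.sin(a)],[-np.sin(a),np.cos(a)]])@(p[:2]-[X,Y])).round(1)
for v,y in((30,70.5),(83,37.5),(115,16.5),(161,-16.5),(190,-37.5),(235,-70.5)): print(y,f(onz(w,(320,v),14)))
for u in((266,115),(374,115),(264,83),(375,83)): print('cross',f(onz(w,u,13)))
c,d=ray(w,(318.5,271));c2,d2=ray(w,(318.5,419))
d/=np.linalg.norm(d);d2/=np.linalg.norm(d2);b=d+d2
q=c+b*(182.8-c[2])/b[2];print('tin',q,f(q),'tcp',f(np.array([490.2,-326.7])))
E
```

```text
70.5 [-2.  68.8]
37.5 [-2.  36.3]
16.5 [-1.8 15.4]
-16.5 [ -1.7 -16.3]
-37.5 [ -1.5 -37.6]
-70.5 [ -1.4 -72.6]
cross [-39.3  15.3]
cross [35.6 15.5]
cross [-39.8  36.2]
cross [35.3 36.4]
tin [ 491.25354642 -327.35675837  182.8       ] [ -3.2 -53.5] tcp [ -4.2 -52.7]
```

```bash
python3 -m inch '[[1,0,-0.1,-4,0],[1,0,-0.1,-8,0],[1,0,-0.1,-11,0],[1,0,-0.1,-13.5,0],[1,0,-0.1,-14.8,0],[1,0,-0.1,-15.1,0],[1,0,-0.1,-15.1,0],[1,0,-0.1,-15.1,0]]'; python3 -m inch '[[0.35,0,0,0,0],[0,0,0,0,0],[0,0,0,0,0],[0,0,0,0,0]]';python3 -m inch '[[0,0,0,2,0],[0,0,0,6,0],[0,0,3,11,0],[0,0,8,16,0],[0,0,8,19,0],[0,0,8,19,0]]'; python3 - <<'E'
from h import *
w=grab('wrist','w7');t=grab('top','t7');s=grab('scene','s7');st()
a=np.array(t['pixels'])[225:335,400:550,::-1];b=np.array(s['pixels'])[90:210,130:290,::-1]
im=np.vstack([cv2.resize(a,(400,293),interpolation=cv2.INTER_CUBIC),cv2.resize(b,(400,300),interpolation=cv2.INTER_CUBIC)])
cv2.imwrite('pics/c7.png',im)
E
```

```text
clock: 15.2
eef_pos: [488.6, -328.0, 18.5]
tcp_rot: [-3.139, -0.002, 1.633]
force: [-5.7, 3.2, 7.7]
grip_width: 59.8
grasp_force: 47.0
clock: 15.6
eef_pos: [490.5, -329.6, 17.9]
tcp_rot: [3.14, 0.001, 1.633]
force: [-0.5, -0.4, -1.2]
grip_width: 85.7
grasp_force: 0.0
clock: 16.2
eef_pos: [494.0, -247.6, 213.6]
tcp_rot: [3.131, 0.003, 1.637]
force: [1.9, -0.5, 0.6]
grip_width: 85.4
grasp_force: 0.0
{'clock': 16.35, 'qpos': [0.268, 0.317, 0.188, 1.848, -0.07, 0.982, 0.547], 'eef_pos': [489.849, -249.485, 207.719], 'tcp_rot': [3.14, 0.001, 1.633], 'force': [-0.011, -0.884, -1.09], 'grip_width': 85.255, 'grasp_force': 0.0}
```

View pics/c7.png

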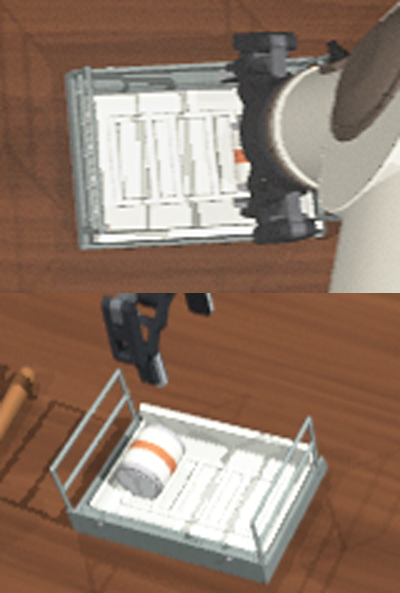

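Scene view: the first tin lies in the bay at y −54. From here I'll check numerically: locate orange bands in the crate before each pick.

```bash
cat >> h.py <<'E'
def tins(r,x0,x1,y0,y1,mn=15,z=25):
    p=np.array(r['pixels'] if 'pixels' in r else r['p'])[y0:y1,x0:x1].astype(int); R,G,B=p[...,0],p[...,1],p[...,2]
    m=((R-B>90)&(R-G>60)&(G<130)).astype(np.uint8); m=cv2.morphologyEx(m,cv2.MORPH_CLOSE,np.ones((3,3)))
    n,l,s,c=cv2.connectedComponentsWithStats(m); o=[]
    for k in range(1,n):
        if s[k,4]>=mn:
            y,x=np.where(l==k); q=(s[k,0]+s[k,2]/2-.5+x0,s[k,1]+s[k,3]/2-.5+y0); o.append((s[k,4],np.round(q,1).tolist(),onz(r,q,z)[:2].tolist()))
    return o
E
python3 - <<'E'
from h import *
for f in('top','t7'):
    print(*tins(load(f),170,305,205,355),sep='\n');print()
E
```

```text
(np.int32(21), [273.5, 248.0], [567.7, 198.8])
(np.int32(30), [238.5, 255.0], [550.4, 282.3])
(np.int32(28), [203.0, 256.5], [546.3, 367.5])
(np.int32(51), [196.0, 309.5], [420.8, 379.5])

(np.int32(26), [274.0, 248.0], [567.7, 197.6])
(np.int32(28), [200.0, 256.5], [546.3, 374.7])
(np.int32(17), [203.0, 308.5], [423.2, 362.9])
```

```bash
python3 -m inch '[[0,0.5,5,0,0],[0,1,10,0,0],[0,1.5,15,0,0],[0,2,20,0,0],[0,2.5,25,0,0],[0,3,30,0,0.1],[0,3.5,35,0,0.2],[0,4.5,40,0,0.3],[0,4.5,40,0,0.3],[0,4.5,40,0,0.3]]' 40; python3 - <<'E'
from h import *
w=grab('wrist','w8');st();print(*tins(w,0,640,0,330,100),sep='\n')
p=w['pixels'].astype(int); 
E
```

```text
clock: 17.35
eef_pos: [533.7, 151.3, 205.0]
tcp_rot: [-3.138, -0.001, 1.935]
force: [1.0, -0.2, -0.1]
grip_width: 85.1
grasp_force: 0.0
{'clock': 17.4, 'qpos': [-0.266, 0.33, -0.067, 1.827, 0.027, 0.989, 0.016], 'eef_pos': [533.878, 149.168, 205.238], 'tcp_rot': [-3.138, 0.0, 1.931], 'force': [0.583, -0.935, -0.325], 'grip_width': 85.147, 'grasp_force': 0.0}
(np.int32(1263), [12.5, 150.0], [299.2, 104.1])
(np.int32(17320), [132.0, 215.5], [397.4, 84.8])
(np.int32(4373), [588.0, 208.5], [740.5, 222.1])
(np.int32(1278), [18.0, 234.5], [312.6, 34.9])
(np.int32(156), [380.5, 172.0], [572.1, 189.7])
(np.int32(1284), [548.0, 218.5], [714.9, 203.3])
(np.int32(5629), [443.0, 272.0], [656.5, 129.9])
(np.int32(5720), [323.5, 273.5], [561.8, 92.2])
(np.int32(585), [261.5, 283.0], [515.1, 64.7])
(np.int32(492), [585.5, 275.5], [771.5, 170.3])
(np.int32(162), [25.0, 305.0], [327.2, -30.1])
```

```bash
cat >> h.py <<'E'
def tinbox(r,xy,z=25,cl=11,R=60):
    p=np.ascontiguousarray(r['pixels'] if 'pixels' in r else r['p']); u,v=proj(r,(xy[0],xy[1],z)); hsv=cv2.cvtColor(p,cv2.COLOR_RGB2HSV)
    m=((hsv[...,1]<60)&(hsv[...,2]>95)).astype(np.uint8); k=np.zeros_like(m); cv2.circle(k,(int(u),int(v)),R,1,-1); m&=k
    m=cv2.morphologyEx(cv2.morphologyEx(m,cv2.MORPH_OPEN,np.ones((3,3))),cv2.MORPH_CLOSE,np.ones((cl,cl)))
    n,l,s,c=cv2.connectedComponentsWithStats(m)
    if n<2: return None
    b=1+np.argmax(s[1:,4]); y,x=np.where(l==b); q=cv2.minAreaRect(np.c_[x,y].astype(np.float32)); B=cv2.boxPoints(q)
    W=np.array([onz(r,t,z)[:2] for t in B]); e=[W[1]-W[0],W[2]-W[1]]; 
    ang=[(np.arctan2(d[1],d[0])+np.pi/2)%np.pi-np.pi/2 for d in e]; 
    return dict(uv=(float(u),float(v)),c=np.round(q[0],1).tolist(),size=np.round(q[1],1).tolist(),xy=onz(r,q[0],z)[:2].tolist(),ang=np.round(ang,2).tolist(),len=[float(round(np.linalg.norm(d),1)) for d in e],n=int(s[b,4]))
E
python3 - <<'E'
from h import *
w=load('w8')
for xy in((564,208.5),(546,378),(423,371.5)): print(tinbox(w,xy,cl=15))
w=load('w5')
for xy in((564,208.5),(546,378),(423,371.5)): print(tinbox(w,xy,cl=21))
E
```

```text
{'uv': (380.6, 145.6), 'c': [358.0, 143.3], 'size': [37.5, 67.7], 'xy': [547.1, 203.9], 'ang': [-1.24, 0.32], 'len': [51.2, 28.1], 'n': 2437}
None
None
{'uv': (390.2, 254.0), 'c': [390.4, 253.5], 'size': [55.3, 70.6], 'xy': [564.1, 209.0], 'ang': [0.34, -1.2], 'len': [63.1, 55.1], 'n': 3721}
{'uv': (380.0, 55.1), 'c': [381.9, 54.9], 'size': [69.1, 86.2], 'xy': [547.5, 378.1], 'ang': [0.09, -1.37], 'len': [66.0, 50.7], 'n': 5658}
{'uv': (224.8, 63.7), 'c': [222.9, 64.0], 'size': [69.0, 87.6], 'xy': [421.4, 371.3], 'ang': [0.11, -1.48], 'len': [68.4, 50.3], 'n': 5671}
```

```bash
python3 -m inch '[[0,3,5.9,-2,-0.03],[0,3,5.9,-7,-0.03],[0,3,5.9,-12,-0.03],[0,3,5.9,-16,-0.03],[0,3,5.9,-19.7,-0.03],[0,3,5.9,-19.7,-0.03],[1,3,5.9,-19.7,-0.03],[1,3,5.9,-19.7,-0.03],[1,3,5.9,-19.7,-0.03],[1,3,5.9,-19.7,-0.03],[1,3,5.9,-19.7,-0.03]]' 40;  python3 -m inch '[[1,0,0,2,0],[1,0,0,6,0],[1,0,0,11,0],[1,0,0,16,0],[1,0,0,16,0],[1,0,0,16,0]]'; python3 -c "
from h import *
w=grab('wrist','w9');st();print(tinbox(w,(546,378),cl=21))"
```

```text
clock: 18.5
eef_pos: [566.4, 209.9, 12.6]
tcp_rot: [3.138, 0.0, 1.903]
force: [-0.1, -0.8, 8.2]
grip_width: 59.2
grasp_force: 45.3
clock: 19.1
eef_pos: [565.5, 210.2, 172.4]
tcp_rot: [3.137, -0.0, 1.903]
force: [-0.5, -0.8, -2.8]
grip_width: 59.3
grasp_force: 44.5
{'clock': 19.15, 'qpos': [-0.341, 0.447, -0.077, 1.743, 0.041, 0.953, -0.102], 'eef_pos': [564.09, 209.532, 170.379], 'tcp_rot': [3.142, 0.0, 1.903], 'force': [-0.275, -1.083, -2.956], 'grip_width': 59.532, 'grasp_force': 44.525}
{'uv': (375.7, -54.0), 'c': [393.0, 1.0], 'size': [2.0, 10.0], 'xy': [567.0, 354.3], 'ang': [0.33, -1.11], 'len': [6.2, 1.1], 'n': 27}
```

```bash
python3 -m inch '[[1,-0.8,-5,0,-0.1],[1,-1.6,-10,0,-0.2],[1,-2.4,-15,0,-0.27],[1,-3.2,-20,0,-0.27],[1,-4,-25,0,-0.27],[1,-4.8,-30,0,-0.27],[1,-5.5,-35,0,-0.27],[1,-6.3,-40,0,-0.27],[1,-7.2,-45,0,-0.27],[1,-7.7,-48.4,0,-0.27],[1,-7.7,-48.4,0,-0.27],[1,-7.7,-48.4,0,-0.27]]';  python3 -m inch '[[1,0,0,-2,0],[1,0,0,-2,0],[1,0,0,-2,0]]'; python3 - <<'E'
from h import *
w=grab('wrist','w10');grab('wrist','w10');st()
p=np.array(w['pixels']).astype(int);X,Y,a=491.5,-274.2,.062
f=lambda p:(np.array([[np.cos(a),np.sin(a)],[-np.sin(a),np.cos(a)]])@(np.array(p)[:2]-[X,Y])).round(1)
s=bot.state();print('tcp tray',f(s['eef_pos']))
m=(p[...,0]-p[...,2]>110)&(p[...,0]-p[...,1]>80)&(p[...,1]>40); m[:200]=0;m[:,:260]=0;m[:,380:]=0
ys,xs=np.where(m);print(len(ys),xs.min(),xs.max(),ys.min(),ys.max())
u=np.median(xs)
c,d=ray(w,(u,ys.min()));c2,d2=ray(w,(u,ys.max()));b=d/np.linalg.norm(d)+d2/np.linalg.norm(d2)
z=s['eef_pos'][2]+15.5;q=c+b*(z-c[2])/b[2];print(q,f(q))
E
```

```text
clock: 20.35
eef_pos: [485.5, -274.8, 168.0]
tcp_rot: [-3.138, -0.002, 1.63]
force: [-0.4, 1.3, -1.7]
grip_width: 59.6
grasp_force: 44.4
clock: 20.65
eef_pos: [487.2, -272.2, 149.2]
tcp_rot: [-3.139, -0.002, 1.635]
force: [-0.2, 0.4, -1.9]
grip_width: 59.7
grasp_force: 44.4
{'clock': 20.75, 'qpos': [0.34, 0.404, 0.153, 1.87, -0.079, 0.873, 0.595], 'eef_pos': [488.097, -273.357, 150.516], 'tcp_rot': [3.142, -0.0, 1.634], 'force': [-0.731, -0.061, -2.358], 'grip_width': 59.728, 'grasp_force': 44.369}
tcp tray [-3.3  1.1]
4623 298 336 267 399
[ 487.5518298  -267.78609412  166.01601623] [-3.5  6.6]
```

```bash
python3 -m inch '[[1,-0.1,-0.2,-4,0],[1,-0.1,-0.2,-8,0],[1,-0.1,-0.2,-11,0],[1,-0.1,-0.2,-12.5,0],[1,-0.1,-0.2,-13.1,0],[1,-0.1,-0.2,-13.1,0],[1,-0.1,-0.2,-13.1,0]]'; python3 -m inch '[[0.35,0,0,0,0],[0,0,0,0,0],[0,0,0,0,0],[0,0,0,0,0]]';python3 -m inch '[[0,0,0,2,0],[0,0,0,6,0],[0,0,0,11,0],[0,0,5,16,0],[0,0.5,10,19,0],[0,1,15,19,0],[0,1.5,20,19,0],[0,2,25,19,0],[0,2.5,30,19,0],[0,2.5,35,19,0],[0,2.5,40,19,0],[0,2.5,45,19,0]]';python3 -m inch '[[0,0,5,2,0],[0,0,8,2,0],[0,0,8,2,0],[0,0,8,2,0]]'; python3 - <<'E'
from h import *
w=grab('wrist','w11');t=grab('top','t11');s=grab('scene','s11');st()
for xy in((546,378),(423,371.5)): print(tinbox(w,xy,cl=21))
print(*tins(t,170,305,205,355),sep='\n');print(*tins(t,420,530,240,330,z=34),sep='\n');print(*tins(s,150,270,120,210,z=34),sep='\n')
E
```

```text
clock: 21.45
eef_pos: [486.3, -276.3, 21.3]
tcp_rot: [-3.141, -0.001, 1.633]
force: [-5.2, 2.5, 8.4]
grip_width: 59.1
grasp_force: 46.3
clock: 21.85
eef_pos: [487.7, -276.7, 20.1]
tcp_rot: [3.14, 0.001, 1.633]
force: [0.4, 0.2, -0.2]
grip_width: 85.1
grasp_force: 0.0
clock: 23.05
eef_pos: [511.6, 149.8, 209.8]
tcp_rot: [3.14, -0.0, 1.633]
force: [1.1, 0.2, 0.1]
grip_width: 85.2
grasp_force: 0.0
clock: 23.45
eef_pos: [511.3, 228.7, 229.3]
tcp_rot: [3.142, 0.0, 1.635]
force: [0.8, -0.5, 0.6]
grip_width: 85.7
grasp_force: 0.0
{'clock': 23.6, 'qpos': [-0.393, 0.312, -0.087, 1.794, 0.032, 1.038, -0.432], 'eef_pos': [511.764, 225.861, 229.036], 'tcp_rot': [-3.141, 0.001, 1.63], 'force': [0.488, -0.081, 0.795], 'grip_width': 85.571, 'grasp_force': 0.0}
{'uv': (376.2, -0.5), 'c': [378.0, 19.5], 'size': [39.0, 88.0], 'xy': [548.8, 364.8], 'ang': [0.06, -1.42], 'len': [65.3, 26.5], 'n': 3163}
{'uv': (210.2, -2.6), 'c': [209.0, 18.5], 'size': [94.0, 37.0], 'xy': [421.8, 357.3], 'ang': [1.51, 0.06], 'len': [25.2, 69.7], 'n': 3160}

(np.int32(42), [480.5, 283.0], [487.3, -288.2])
(np.int32(31), [505.0, 282.0], [490.1, -345.2])
(np.int32(24), [188.0, 151.0], [473.0, -344.2])
(np.int32(29), [207.5, 156.5], [470.8, -288.2])
```

```bash
python3 -m inch '[[0,1.5,5,0,0],[0,3,10,0,0],[0,3.5,15.2,-3,0],[0,3.5,15.2,-8,0],[0,3.5,15.2,-13,0],[0,3.5,15.2,-17,0],[0,3.5,15.2,-20,0],[0,3.5,15.2,-22,0],[0,3.5,15.2,-22,0],[1,3.5,15.2,-22,0],[1,3.5,15.2,-22,0],[1,3.5,15.2,-22,0]]' 40;  python3 -m inch '[[1,0,0,0,0],[1,0,0,0,0],[1,0,0,0,0],[1,0,0,2,0],[1,0,0,6,0],[1,0,0,11,0],[1,0,0,16,0],[1,0,0,16,0],[1,0,0,16,0],[1,0,0,16,0]]'; python3 -c "
from h import *
w=grab('wrist','w12');st()"
```

```text
clock: 24.8
eef_pos: [547.9, 380.4, 11.4]
tcp_rot: [3.139, -0.002, 1.632]
force: [-0.4, -0.4, -1.6]
grip_width: 59.6
grasp_force: 43.7
clock: 25.8
eef_pos: [545.4, 378.9, 167.9]
tcp_rot: [-3.139, 0.002, 1.633]
force: [-0.9, -0.3, -1.3]
grip_width: 59.3
grasp_force: 43.9
{'clock': 25.85, 'qpos': [-0.565, 0.557, -0.117, 1.574, 0.072, 1.018, -0.64], 'eef_pos': [545.138, 378.756, 167.154], 'tcp_rot': [-3.138, 0.002, 1.633], 'force': [0.114, -0.696, -1.106], 'grip_width': 59.298, 'grasp_force': 43.873}
```

```bash
python3 -m inch '[[1,-0.5,-5,0,0],[1,-1,-10,0,0],[1,-1.5,-15,0,0],[1,-2,-20,0,0],[1,-2.5,-25,0,0],[1,-3,-30,0,0],[1,-3.5,-35,0,0],[1,-4,-40,0,0],[1,-4.5,-45,0,0],[1,-5,-50,0,0],[1,-5.5,-55,0,0],[1,-6.1,-59.9,0,0]]';python3 -m inch '[[1,0,0,-1,0],[1,0,0,-2,0],[1,0,0,-2,0],[1,0,0,-2,0],[1,0,0,-2,0]]'; python3 - <<'E'
from h import *
w=grab('wrist','w13');grab('wrist','w13');st()
p=np.array(w['pixels']).astype(int);X,Y,a=491.5,-274.2,.062
f=lambda p:(np.array([[np.cos(a),np.sin(a)],[-np.sin(a),np.cos(a)]])@(np.array(p)[:2]-[X,Y])).round(1)
s=bot.state();print('tcp tray',f(s['eef_pos']))
print([tuple(p[v,317]) for v in range(255,430,12)])
E
```

```text
clock: 27.05
eef_pos: [484.1, -218.6, 167.6]
tcp_rot: [-3.139, -0.001, 1.633]
force: [0.8, -0.2, -0.5]
grip_width: 59.5
grasp_force: 43.9
clock: 27.55
eef_pos: [486.3, -215.5, 149.2]
tcp_rot: [-3.141, -0.001, 1.636]
force: [-0.1, -0.3, -1.9]
grip_width: 59.3
grasp_force: 43.9
{'clock': 27.65, 'qpos': [0.298, 0.36, 0.084, 1.935, -0.04, 0.847, 0.467], 'eef_pos': [486.367, -216.163, 149.63], 'tcp_rot': [3.141, -0.0, 1.635], 'force': [-0.822, 0.66, -1.551], 'grip_width': 59.472, 'grasp_force': 43.926}
tcp tray [-1.5 58.2]
[(np.int64(223), np.int64(225), np.int64(207)), (np.int64(229), np.int64(231), np.int64(215)), (np.int64(173), np.int64(99), np.int64(61)), (np.int64(197), np.int64(110), np.int64(65)), (np.int64(213), np.int64(119), np.int64(70)), (np.int64(227), np.int64(131), np.int64(77)), (np.int64(224), np.int64(128), np.int64(78)), (np.int64(226), np.int64(131), np.int64(82)), (np.int64(230), np.int64(134), np.int64(81)), (np.int64(223), np.int64(126), np.int64(73)), (np.int64(222), np.int64(125), np.int64(73)), (np.int64(227), np.int64(129), np.int64(75)), (np.int64(219), np.int64(120), np.int64(71)), (np.int64(189), np.int64(108), np.int64(58)), (np.int64(70), np.int64(45), np.int64(36))]
```

```bash
python3 -m inch '[[1,-0.25,-0.4,-2,0],[1,-0.25,-0.4,-6,0],[1,-0.25,-0.4,-10,0],[1,-0.25,-0.4,-12.3,0],[1,-0.25,-0.4,-13.1,0],[1,-0.25,-0.4,-13.1,0],[1,-0.25,-0.4,-13.1,0]]'; python3 -m inch '[[0.35,0,0,0,0],[0,0,0,0,0],[0,0,0,0,0],[0,0,0,0,0]]';python3 -m inch '[[0,0,0,2,0],[0,0,0,6,0],[0,0,0,11,0],[0,0,5,16,0],[0,-0.5,10,20,0],[0,-1,15,21,0],[0,-1.5,20,21,0],[0,-2,25,21,0],[0,-2.5,30,21,0],[0,-2.5,35,21,0],[0,-2.5,40,21,0],[0,-2.5,45,21,0]]';python3 -m inch '[[0,0,4,0,0],[0,0,4,0,0],[0,0,4,0,0]]'; python3 - <<'E'
from h import *
w=grab('wrist','w14');t=grab('top','t14');s=grab('scene','s14');st()
for xy in((423,371.5),): print(tinbox(w,xy,cl=21))
print(*tins(t,420,530,240,330,z=34),sep='\n');print(*tins(s,150,270,120,210,z=34),sep='\n')
a=np.array(t['pixels'])[240:325,415:530,::-1];b=np.array(s['pixels'])[110:210,140:273,::-1]
im=np.vstack([cv2.resize(a,(400,296),interpolation=cv2.INTER_CUBIC),cv2.resize(b,(400,300),interpolation=cv2.INTER_CUBIC)])
cv2.imwrite('pics/c8.png',np.hstack([im,cv2.resize(np.array(w['pixels'])[:,:,::-1],(400,596))]))
E
```

```text
clock: 28.35
eef_pos: [482.0, -218.8, 18.8]
tcp_rot: [-3.139, -0.003, 1.634]
force: [-3.9, 4.4, 4.5]
grip_width: 59.3
grasp_force: 47.2
clock: 28.75
eef_pos: [484.2, -221.6, 18.9]
tcp_rot: [3.14, 0.001, 1.633]
force: [-0.0, -0.0, 0.0]
grip_width: 85.5
grasp_force: 0.0
clock: 29.95
eef_pos: [458.5, 198.6, 229.0]
tcp_rot: [3.14, -0.0, 1.632]
force: [0.4, 0.6, -0.9]
grip_width: 85.1
grasp_force: 0.0
clock: 30.25
eef_pos: [458.3, 237.5, 228.2]
tcp_rot: [3.141, 0.0, 1.635]
force: [-0.1, -1.0, 0.4]
grip_width: 85.5
grasp_force: 0.0
{'clock': 30.4, 'qpos': [-0.344, 0.241, -0.211, 1.894, 0.06, 1.012, -0.521], 'eef_pos': [458.897, 234.805, 228.178], 'tcp_rot': [3.142, 0.001, 1.63], 'force': [-0.486, -0.358, -0.655], 'grip_width': 85.309, 'grasp_force': 0.0}
{'uv': (281.1, 15.5), 'c': [279.5, 27.0], 'size': [54.0, 87.0], 'xy': [422.1, 363.6], 'ang': [0.06, -1.5], 'len': [64.4, 36.9], 'n': 4442}
(np.int32(26), [482.5, 283.0], [487.4, -292.8])
(np.int32(17), [492.0, 283.0], [487.5, -314.9])
(np.int32(19), [506.5, 282.0], [490.1, -348.7])
(np.int32(17), [450.5, 285.0], [482.2, -218.3])
(np.int32(25), [459.0, 285.0], [482.3, -238.0])
(np.int32(17), [468.0, 284.0], [484.8, -259.0])
```

```bash
python3 - <<'E'
from h import *
t=load('t14');p=t['p'].astype(int)
P=[proj(t,(486,y,34+25)) for y in(-220,-274,-328)];print(P)
for v in(282,284,286): print(v,''.join('O' if p[v,u,0]-p[v,u,2]>60 else ('.' if p[v,u].min()>120 else '#') for u in range(436,520)))
s=load('s14');q=s['p'].astype(int);m=(q[...,0]-q[...,2]>70)&(q[...,0]-q[...,1]>45)&(q[...,0]>140)
for sy,st_ in((-220,3),(-274,2),(-328,1)):
  pt=proj(s,(487,sy,55));print(st_,pt,end=' ')
m[:120]=0;m[210:]=0;m[:,:165]=0;m[:,250:]=0
n,l,S,c=cv2.connectedComponentsWithStats(m.astype(np.uint8));print([(S[k].tolist(),c[k].round(1).tolist()) for k in range(1,n) if S[k,4]>8])
E
```

```text
[array([453.8, 283. ]), array([477.6, 283.2]), array([501.3, 283.3])]
282 ......................OO....##OOOOOOOOOOOOOOOOOOOOO##OOOOOOOOOOOOOOOOOOOOO..##.#####
284 ......OOOOOOOOOOOOOOOOOOOOO###OOOOOOOOOOOOOOOOOOOOO###OOOOOOOOOOOOOOOOOOOOO..#..####
286 ......OOOOOOOOOOOOOOOOOOOOOO##OOOOOOOOO....O........##.......................#..####
3 [226.8 163.2] 2 [207.7 157.1] 1 [188.8 151.1] [([182, 149, 17, 9, 51], [190.5, 152.1]), ([201, 154, 18, 11, 57], [210.3, 157.7]), ([221, 159, 17, 10, 59], [230.0, 162.5])]
```

```bash
python3 -m inch '[[0,-1,5,0,0],[0,-2,10,0,0.02],[0,-3.6,13.6,-3,0.02],[0,-3.6,13.6,-8,0.02],[0,-3.6,13.6,-13,0.02],[0,-3.6,13.6,-17,0.02],[0,-3.6,13.6,-20,0.02],[0,-3.6,13.6,-22,0.02],[0,-3.6,13.6,-22,0.02],[1,-3.6,13.6,-22,0.02],[1,-3.6,13.6,-22,0.02],[1,-3.6,13.6,-22,0.02]]' 40;  python3 -m inch '[[1,0,0,0,0],[1,0,0,0,0],[1,0,0,0,0],[1,0,0,2,0],[1,0,0,6,0],[1,0,0,11,0],[1,0,0,16,0],[1,0,0,20,0],[1,0,0,20,0],[1,0,0,20,0]]'; python3 -c "
from h import *
w=grab('wrist','w15');st()"
```

```text
clock: 31.6
eef_pos: [423.9, 373.4, 10.1]
tcp_rot: [3.139, -0.002, 1.652]
force: [0.8, -0.1, 2.6]
grip_width: 59.7
grasp_force: 43.4
clock: 32.6
eef_pos: [422.7, 372.9, 209.4]
tcp_rot: [3.139, -0.001, 1.653]
force: [-0.3, -0.4, -2.5]
grip_width: 59.7
grasp_force: 43.9
{'clock': 32.65, 'qpos': [-0.54, 0.353, -0.285, 1.802, 0.116, 1.004, -0.788], 'eef_pos': [421.875, 372.053, 207.757], 'tcp_rot': [-3.141, 0.001, 1.653], 'force': [0.582, -0.054, -1.642], 'grip_width': 59.768, 'grasp_force': 43.825}
```

```bash
python3 -m inch '[[1,0.5,-5,0,0],[1,1,-10,0,0],[1,1.5,-15,0,0],[1,2,-20,0,0],[1,2.5,-25,0,0],[1,3,-30,0,-0.02],[1,3.5,-35,0,-0.02],[1,4,-40,0,-0.02],[1,4.5,-45,0,-0.02],[1,5,-50,0,-0.02],[1,5.5,-55,0,-0.02],[1,6,-59.5,0,-0.02]]';python3 -m inch '[[1,0.5,-4,0,0],[1,0.7,-7,0,0],[1,0.7,-7.8,0,0],[1,0.7,-7.8,0,0],[1,0.7,-7.8,0,0],[1,0.7,-7.8,0,0]]'; python3 - <<'E'
from h import *
w=grab('wrist','w16');w=grab('wrist','w16');t=grab('top','t16');s=grab('scene','s16');st()
X,Y,a=491.5,-274.2,.062
f=lambda p:(np.array([[np.cos(a),np.sin(a)],[-np.sin(a),np.cos(a)]])@(np.array(p)[:2]-[X,Y])).round(1)
print('tcp tray',f(bot.state()['eef_pos']))
p=np.array(w['pixels']).astype(int)
O=(p[...,0]-p[...,2]>70)&(p[...,0]-p[...,1]>50)
for y in(0,54): print(y,proj(w,(X-3-y*.062,Y+y,59)))
for u in(315,325): print(u,''.join('O' if O[v,u] else ('.' if p[v,u].min()>110 else '#') for v in range(0,460,3)))
for v in (60,120,140,160,200): 
  xs=np.where(O[v,200:440])[0]; print(v,xs.min()+200 if len(xs) else None,xs.max()+200 if len(xs) else None,len(xs))
E
```

```text
clock: 33.85
eef_pos: [480.6, -224.0, 205.9]
tcp_rot: [-3.137, -0.001, 1.632]
force: [1.4, 1.3, -0.6]
grip_width: 59.6
grasp_force: 43.7
clock: 34.45
eef_pos: [489.5, -297.9, 207.5]
tcp_rot: [-3.141, -0.002, 1.636]
force: [-0.2, -0.2, -1.6]
grip_width: 59.9
grasp_force: 43.7
{'clock': 34.65, 'qpos': [0.404, 0.357, 0.122, 1.786, -0.051, 1.002, 0.61], 'eef_pos': [489.761, -299.23, 208.412], 'tcp_rot': [3.141, -0.0, 1.634], 'force': [0.105, 0.692, -0.891], 'grip_width': 59.66, 'grasp_force': 43.699}
tcp tray [ -3.3 -24.9]
0 [317.2 178.4]
54 [317.4  98.8]
315 #.##..##..###.#......OOOOOOOOOOOOOOOOOOOO####..#OOOOOOOOOOOOOOOOOO###.#OOOOOOOOOOOOOOOOOOO##OOOOOOOOOOOOOOOOOOOOOOOOOOOOOOOOOOOOOOOOOOOOOOOOO#############
325 #..#..##..###.#.......................................................#....................#OOOOOOOOOOOOOOOOOOOOOOOOOOOOOOOOOOOOOOOOOOOOOOOOO#############
60 None None 0
120 306 321 16
140 None None 0
160 307 322 16
200 None None 0
```

```bash
python3 - <<'E'
from h import *
w=load('w16');X,Y,a=491.5,-274.2,.062
f=lambda p:(np.array([[np.cos(a),np.sin(a)],[-np.sin(a),np.cos(a)]])@(np.array(p)[:2]-[X,Y])).round(1)
p=w['p'].astype(int);O=(p[...,0]-p[...,2]>70)&(p[...,0]-p[...,1]>50)
col=np.where(O[:,315])[0]; runs=np.split(col,np.where(np.diff(col)>2)[0]+1)
for r in runs:
    if len(r)<40: continue
    v=r.mean().astype(int); xs=np.where(O[r[len(r)//2],250:400])[0]+250;u=np.median(xs)
    hd=r[-1]>380; z=208.4-8.2+25 if hd else 34
    c,d=ray(w,(u,r[0]-.5));_,e=ray(w,(u,r[-1]+.5));b=d/np.linalg.norm(d)+e/np.linalg.norm(e);q=c+b*(z-c[2])/b[2]
    ang=np.arccos(d@e/np.linalg.norm(d)/np.linalg.norm(e)); D=np.linalg.norm(q-c); print(r[0],r[-1],u,'tray',f(q),q.round(1),'diam',2*D*np.sin(ang/2))
E
```

```text
62 122 313.5 tray [-5.8 57.9] [ 482.1 -216.7   34. ] diam 41.848351081164196
142 197 314.5 tray [-5.1  1.7] [ 486.3 -272.8   34. ] diam 42.52483265996945
213 269 313.5 tray [ -5.9 -56.7] [ 489.1 -331.2   34. ] diam 46.34486679331674
274 422 316.5 tray [ -3.2 -24.8] [ 489.9 -299.1  225.2] diam 50.06189284903989
```

```bash
python3 - <<'E'
from h import *
from scipy.optimize import brentq
w=load('w16');X,Y,a=491.5,-274.2,.062
R=np.array([[np.cos(a),np.sin(a)],[-np.sin(a),np.cos(a)]])
for v,u,z in((62,313.5,34),(142,314.5,34),(213,313.5,34),(274,316.5,225.2)):
    c,d=ray(w,(u,v-.5)); c2=np.r_[R@(c[:2]-[X,Y]),c[2]]; d2=np.r_[R@d[:2],d[2]]
    yz=d2[1:]/np.linalg.norm(d2[1:])
    # distance from axis point (y,z) to ray in the y-z plane = 25, axis on near side
    g=lambda y:(y-c2[1])*yz[1]-(z-c2[2])*yz[0]
    ys=[brentq(lambda y:g(y)-k,-200,200) for k in(25,-25)]
    print(v,np.round(ys,1))
E
```

```text
62 [ 53.9 103.9]
142 [-2.1 48.3]
213 [-58.6  -6.5]
274 [-24.8  30.3]
```

```bash
python3 -m inch '[[1,-0.17,-0.23,-4,0],[1,-0.17,-0.23,-8,0],[1,-0.17,-0.23,-11,0],[1,-0.17,-0.23,-13,0],[1,-0.17,-0.23,-14,0],[1,-0.17,-0.23,-14.5,0],[1,-0.17,-0.23,-14.8,0],[1,-0.17,-0.23,-14.8,0],[1,-0.17,-0.23,-14.8,0]]'
```

```text
clock: 35.55
eef_pos: [487.7, -302.8, 62.7]
tcp_rot: [3.141, 0.0, 1.632]
force: [-5.6, 2.5, 10.1]
grip_width: 59.5
grasp_force: 44.5
```

```bash
python3 -m inch '[[1,0,0,0,0],[1,0,0,0,0]]'; python3 -m inch '[[1,0,0.15,0,0],[1,0,0.15,0,0],[1,0,0.15,0,0]]'; python3 -m inch '[[1,0,0.3,0,0],[1,0,0.3,0,0],[1,0,0.3,0,0]]'
```

```text
clock: 35.75
eef_pos: [487.7, -302.8, 62.7]
tcp_rot: [3.141, 0.0, 1.632]
force: [-5.1, 3.1, 9.1]
grip_width: 59.6
grasp_force: 44.5
clock: 36.05
eef_pos: [487.6, -301.4, 62.4]
tcp_rot: [3.141, 0.0, 1.632]
force: [-4.2, 1.5, 6.3]
grip_width: 59.6
grasp_force: 44.2
clock: 36.35
eef_pos: [489.0, -299.1, 61.6]
tcp_rot: [3.139, 0.002, 1.633]
force: [-0.4, -1.2, 3.1]
grip_width: 60.0
grasp_force: 44.2
```

```bash
python3 -m inch '[[1,0,-0.15,-0.1,0],[1,0,-0.15,-0.1,0],[1,0,-0.15,-0.1,0]]'; python3 -m inch '[[0.32,0,0,0,0],[0.32,0,0,0,0],[0,0,0,0,0],[0,0,0,0,0],[0,0,0,0,0],[0,0,0,0,0]]';python3 -m inch '[[0,0,0,1,0],[0,0,0,3,0],[0,0,0,7,0],[0,0,0,12,0],[0,0,5,15,0],[0,0,10,15,0],[0,0,15,15,0],[0,0,20,15,0],[0,0,25,15,0],[0,0,25,15,0],[0,0,25,15,0]]'; python3 - <<'E'
from h import *
t=grab('top','t17');s=grab('scene','s17');st()
a=np.array(t['pixels'])[230:330,410:543,::-1];b=np.array(s['pixels'])[90:210,140:300,::-1]
cv2.imwrite('pics/c9.png',np.vstack([cv2.resize(a,(400,300),interpolation=cv2.INTER_CUBIC),cv2.resize(b,(400,300),interpolation=cv2.INTER_CUBIC)]))
E
```

```text
clock: 36.65
eef_pos: [489.1, -299.6, 61.1]
tcp_rot: [3.139, 0.0, 1.633]
force: [-2.8, 3.7, 13.5]
grip_width: 59.4
grasp_force: 44.9
clock: 37.25
eef_pos: [487.6, -299.5, 58.9]
tcp_rot: [-3.141, -0.0, 1.633]
force: [-0.0, 0.0, -0.5]
grip_width: 85.0
grasp_force: 0.0
clock: 38.35
eef_pos: [487.9, -47.4, 210.0]
tcp_rot: [3.141, -0.0, 1.638]
force: [0.0, -0.6, 1.0]
grip_width: 84.9
grasp_force: 0.0
{'clock': 38.45, 'qpos': [0.049, 0.21, -0.001, 1.977, 0.001, 0.954, 0.109], 'eef_pos': [487.837, -50.927, 209.661], 'tcp_rot': [3.141, 0.001, 1.632], 'force': [-0.94, -1.172, -0.645], 'grip_width': 85.295, 'grasp_force': 0.0}
```

View pics/c9.png

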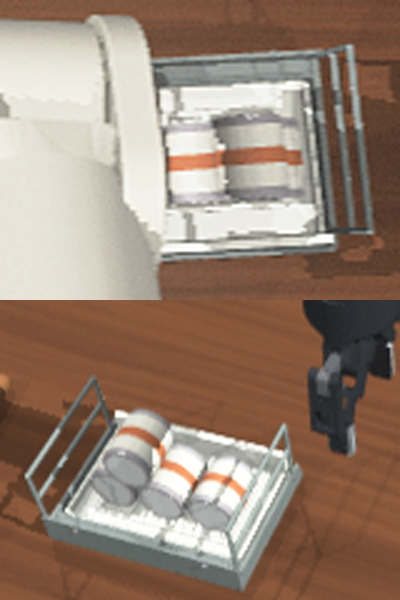

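```bash
python3 - <<'E'
from h import *
s=load('s17');t=load('t17');X,Y,a=491.5,-274.2,.062
W=lambda x,y,z:(X+x*np.cos(a)-y*np.sin(a),Y+x*np.sin(a)+y*np.cos(a),z)
C=lambda q:((q-[140,90])*2.5+[0,300]).round()
for n,y,z in(('1',-54,34),('2',0,34),('3',54,34),('4',-27,76.1),('4wrong',-40,76.1)): print(n,'far end',C(proj(s,W(25,y,z))),'top',((proj(t,W(-5,y,z+25))-[410,230])*3).round())
p=t['p'].astype(int);
for v in(281,282,284): print(''.join('O' if p[v,u,0]-p[v,u,2]>60 else ('.' if p[v,u].min()>110 else '#') for u in range(465,520)))
E
```

```text
1 far end [112. 490.] top [274. 155.]
2 far end [160. 503.] top [203. 159.]
3 far end [210. 516.] top [133. 163.]
4 far end [126. 468.] top [257. 155.]
4wrong far end [114. 466.] top [274. 154.]
#.........OOOOOOOOO###OOOOOOOOOOOOOOOOOOOOOOO.....#####
#OOOOOOOOOOOOOOOOOO##OOOOOOOOOOOOOOOOOOOOOOOO.....###.#
#OOOOOOOOOOOOOOOOOO##OOOOOOOOO...........OOOO#.....##.#
```

```bash
python3 - <<'E'
from h import *
X,Y,a=491.5,-274.2,.062
R=np.array([[np.cos(a),np.sin(a)],[-np.sin(a),np.cos(a)]])
def rows(f,u0,u1,z,v0=275,v1=293):
    t=load(f);p=t['p'].astype(float)[v0:v1,u0:u1];wt=np.clip(p[...,0]-p[...,2]-30,0,None)
    v=(wt.sum(1)*np.arange(v0,v1)).sum()/wt.sum();u=(wt.sum(0)*np.arange(u0,u1)).sum()/wt.sum()
    print(f,(u.round(1),v.round(2)),'tray',R@(onz(t,(u,v),z)[:2]-[X,Y]))
for u in(443,467,491): rows('t14',u,u+19,55)
rows('t17',467,483,55);rows('t17',487,509,97)
def sc(f,u0,u1,v0,v1,z):
    t=load(f);p=t['p'].astype(int)[v0:v1,u0:u1];m=(p[...,0]-p[...,2]>70)&(p[...,0]-p[...,1]>45);n,l,S,c=cv2.connectedComponentsWithStats(m.astype(np.uint8))
    for k in range(1,n):
        if S[k,4]>15: print(f,S[k,4],(c[k]+[u0,v0]).round(1),'tray',R@(onz(t,c[k]+[u0,v0],z)[:2]-[X,Y]))
sc('s14',165,250,120,210,57);sc('s17',165,250,120,210,57);sc('s17',165,250,120,210,99)
E
```

```text
t14 (np.float64(451.9), np.float64(285.12)) tray [-6.5929013  58.42074676]
t14 (np.float64(475.6), np.float64(283.49)) tray [-5.87141855  3.8712329 ]
t14 (np.float64(499.4), np.float64(282.54)) tray [ -6.75305762 -50.67895237]
t17 (np.float64(474.2), np.float64(283.51)) tray [-5.77914953  6.97147264]
t17 (np.float64(498.1), np.float64(281.41)) tray [ -4.70165413 -33.77357619]
s14 1164 [221.9 130. ] tray [-98.8869743   -3.17904292]
s14 52 [190.7 152.2] tray [ -4.36587918 -46.11809947]
s14 59 [210.5 157.9] tray [-2.91704449  9.49899213]
s14 59 [230.  162.5] tray [-4.36749101 61.98971707]
s14 21 [170.6 200.4] tray [146.04353218 -23.19346262]
s14 139 [185.2 206.2] tray [150.23106934  16.82396524]
s14 61 [245.8 205.5] tray [104.23961382 150.73089568]
s17 81 [168.6 124.1] tray [ -74.54360029 -145.26035817]
s17 1236 [220.5 129.7] tray [-98.64197217  -7.30214539]
s17 22 [175.9 128.9] tray [ -64.99204753 -118.90152967]
s17 122 [203.6 150.8] tray [-18.7062529  -17.27414549]
s17 56 [229.8 162.4] tray [-4.31725138 61.18505815]
s17 36 [170.6 201.5] tray [148.73767304 -21.75763358]
s17 63 [245.9 205.3] tray [103.73437848 150.66206796]
s17 160 [184.4 206.2] tray [150.73697608  15.28967114]
s17 81 [168.6 124.1] tray [ -40.59137529 -114.80553232]
s17 1236 [220.5 129.7] tray [-63.67039485  16.9776565 ]
s17 22 [175.9 128.9] tray [-31.51340631 -89.61961405]
s17 122 [203.6 150.8] tray [12.68463346  7.42832916]
s17 56 [229.8 162.4] tray [26.45754253 82.41904175]
s17 36 [170.6 201.5] tray [172.63057772   3.20992748]
s17 63 [245.9 205.3] tray [129.65158153 167.88933083]
s17 160 [184.4 206.2] tray [174.52454827  38.56049856]
```

The final view shows tins in all three floor bays, ends lined up to about 1–2 mm. The fourth is saddled over bays 1 and 2: its far end is at crop pixel (128,470), where (126,468) was predicted. The crate is empty and the arm is clear, so I'm handing in.

```bash
python3 -c "
from h import *
print(bot.hand_in())"
```

```text
the job is handed in; nothing more can be done
None
```

The job is handed in: the tray is hooked under the lip and home in the rack, with all four tins from the box laid in it (three in the floor bays, one saddled in the gap between bays 1 and 2) and nothing else moved. The hand-in gave no verdict, so this rests on my own camera checks.

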